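# Flick the rebuilt wheel and stop it on the pointer

### The job

Check the rebuilt wheel on its stand: with a fingertip flick it spinning anticlockwise (seen from above), take the hand away and let the red tape run freely past the yellow pointer. On the tape's next or a later time round, brake the wheel with a fingertip on the rim so that it stops with the pointer pointing at the red tape; the first stop counts, so do not push the wheel on once it has stopped. Finish while still holding the stopped rim with the fingertip, and leave the loose things around it where they are.

Things in the scene. Friction and masses are not known exactly. Their poses are not given: they have to be found in the camera images.
- wheel (a joint): turning angle of the wheel about its upright axis, rad, growing anticlockwise seen from above; it keeps counting (6.28 a turn, no end stops). 0, 6.28, 12.57 ... = middle of the red tape at the pointer. Starts at rest at -2.6 to -1.2, the tape that far short of the pointer. Left alone the wheel loses about a tenth of its speed each second; a fingertip pressed on the rim stops it almost at once.
- rim: bare chromed rim with three spokes and hub, 1.8 kg; turns with the wheel. Origin on the axis, 75 mm above the table; z up, x to the middle of the red tape. Outer diameter 280 mm, inner 228 mm; its smooth flat top face, 26 mm wide, is 125 mm above the table. Black spokes, 18 mm wide, 22 mm high, tops 117 mm above the table, at 0, 120 and 240 degrees from x, the first towards the tape; gaps between them open.
- band (a point): middle of the strip of red tape on the rim, at the top outer edge (140 mm from the axis, 125 mm above the table). The tape is 36 mm long along the outer edge and covers the rim's top and upper outside.
- pointer (a point): tip of the yellow pointer, fixed to the stand, 145 mm from the wheel's axis and 5 mm outside the rim, at the height of the rim's top; it lies on the far side of the wheel from the robot (up to 0.6 rad either side of straight away). Its upright post is 184 mm from the axis, reaches 129 mm above the table.
- stand: fixed blue stand that carries the wheel: round foot 210 mm across, 12 mm thick, and a spindle up the middle. Origin on the table under the wheel's axis, z up, x towards the pointer. On the spindle turns the wheel's aluminium hub: radius 36 mm, its top nut 135 mm above the table.
- bearing: bystander, steel ball-bearing ring 52 mm across, 15 mm high, on the table beside the wheel; origin at its underside's centre
- socket: bystander, steel wrench socket 30 mm across, 38 mm high, upright on the table beside the wheel; origin at its underside's centre
- grease: bystander, jar 70 mm across, 70 mm high with red cap; origin at its underside's centre
- spray: bystander, grey can 60 mm across, 160 mm high; origin at its underside's centre
- wrench: bystander, steel spanner 170 mm long lying along its x; origin underneath its middle
- driver: bystander, screwdriver 190 mm long lying along its x; origin underneath its middle
- boltcup: bystander, small empty aluminium cup 70 mm across, 45 mm high; origin at its underside's centre

How it is judged:
By the outcome, as a careful person would: the job done as asked, in the order asked, and still so for the second after the job is handed in, while the arm keeps its last pose, push and grip.
It also fails if it takes over 58 s, if anything falls off the work surface, if the arm or the gripper's body presses on something with over 40 N, if the wrist force passes 120 N, or if a joint passes its speed limit or range.

### The arm

A 6-joint arm with a two-finger parallel gripper is mounted at the origin on the work surface. World frame = base frame: x ahead of the robot, y to its left, z up, the work surface at z = 0. Lengths are in mm, angles in degrees, forces in N, time in s.
With the tool pointing down it reaches from about 400 to 825 mm from the base axis. Payload 7 kg.
Tool frame: the origin (TCP) lies midway between the tips of the shut fingers; the grasp point (between the pads) lies 19 mm behind it; y points along the fingers, x is the direction in which the jaws open and shut, and the axes are right-handed (so a half turn about y gives the same grasp; the last joint's range is limited). The gripper opens to 85 mm and grips with 20 to 120 N. Pads are 22 mm wide; open, the fingers measure 114 mm over their backs; the gripper's body (76 mm by 85 mm) begins 54 mm behind the grasp point. The pads swing forward as they close: fully open they stand 13 mm farther back than shut.
Start: joints at [-50.816, 20.546, 0.682, 0, -70.136, -16.507], TCP at [260.216, -622.802, 231.302] pointing down, gripper open.
Joint ranges: [-176.03, 176.03], [-82.01, 121.73], [-58.28, 71.71], [-173.87, 95.51], [-174.79, -0.11], [-173.66, 173.66]. Speed limits (degrees/s): [136.94, 136.94, 172.46, 180, 180, 180].

### API

Orientations are given as [roll, pitch, yaw] about the fixed x, y, z axes, in that order (R = Rz(yaw) Ry(pitch) Rx(roll)).
In Python, from plant import arm, vision, look_for, mark_of gives the robot as it stands.
- The arm moves only by the tool drive_tool, never from a script. Its argument "steps" is a list of rows, each a list of 7 numbers: the shift along the tool's x, y, z in mm, then the turn, a rotation vector about the tool's x, y, z in rad, then the opening, from 0 (shut) to 1 (fully open). In form: [[dx, dy, dz, wx, wy, wz, grip], ...]. A call has 1 to 20 rows; each row shifts and turns the commanded pose from where the row before left it, along the tool's axes as they then stand; what a row does not reach is not made up. A row lasts 1/10 s, in which the tool goes at most 50 mm and 8.59 degrees, less where a joint would pass 70% of its speed; a pose out of reach is approached as far as the arm can. A call is refused whole if a number of a shift passes 50 or a number of a turn 0.15, either way. A call with a gripper value outside its range is refused whole. The fingers move at their own pace and stop on an object; "squeeze" is the grip in N (left out, the last holds). Time passes only in rows, so rows that do not move let the fingers close. It gives the time, the measured TCP pose, the force and the opening at its end, in the units of the state.
- arm.get_obs(): the state, without advancing time (a new reading comes with each control period).
- vision.grab_frame(name): name is "side" or "top" or "wrist"; returns a dict with "frame" (420x560x3 uint8, red, green, blue), "fx", "fy", "cx", "cy" (pixels), "position" and "attitude" of the camera in the world. Camera axes: x right, y up, looking along -z (the intrinsics and any distortion apply to the point x, -y, -z); pixel columns grow to the right and rows downward; lengths in mm; the calibration is good to about 2 mm. A picture is of the moment at which its call begins. There is no depth.
- arm.hand_in(): hands the job in, once; it reports no verdict.
Trained networks look in the newest picture that a camera, given by its name, has taken for a name from the list of things; names that differ only in an ending like _2 or _b are one class to them, and where a whole thing is asked for, a point or a joint stands for the part that bears it (a point fixed in the world has none). Each returns a list of dicts, best first, with "p" (0 to 1); they miss things now and then, are a little off and sometimes report something else, mostly with a low value. They report only what shows in the picture. A call takes as long as a camera call.
- look_for(camera, label): "xyz" ([x, y, z] in mm, in world coordinates, good to about 4 mm: the middle of the surface that is visible of it).
- mark_of(camera, label): "xyz" ([x, y, z] in mm, in world coordinates, good to about 4 mm: a listed point, or the origin of a listed thing).
The state is a dict: "time_s": time; "joints": joint angles; "qvel": joint speeds; "tau": joint torques, N m; "ee_pos": TCP position; "orientation": TCP orientation; "wrist_force": force on the tool from outside, world axes, zero at the start; "moment": the same for the moment, N m; "gripper_width": finger opening in mm.
Only numpy, scipy, OpenCV 4.12 (cv2) and the standard library are available. Lean on these libraries where they do the work, as an engineer would, in place of code of your own. Each camera call takes 0.05 s, during which the arm holds its last target.

## Working session

There is one attempt and no reset: what is moved stays moved. The work goes in short steps, Python scripts to look and compute and a tool call to move; the robot and the scene stay as the last step left them, time stands still between calls to the robot, and variables do not carry over. Pictures are saved under pics/ and viewed, and the job is handed in when it is done.

Besides the shell and the picture viewer there is one more tool, called after "Call:" by a JSON object that holds its "op" and its "data", one argument or row to a line. drive_tool: Moves the arm, as the interface text tells. Its arguments: {"type":"object","properties":{"steps":{"type":"array","items":{"type":"array","items":{"type":"number"}}},"squeeze":{"type":"number"}},"required":["steps"]}

```bash
ls; mkdir -p pics
python3 - <<'E'
from plant import arm, vision, look_for, mark_of
import cv2
print(arm.get_obs())
for c in ["top","side"]:
    f=vision.grab_frame(c); cv2.imwrite(f"pics/{c}0.png",f["frame"][:,:,::-1]); print({k:v for k,v in f.items() if k!="frame"})
    for n in ["stand","rim","band","pointer"]:
        print(c,n,[(d["p"],d["xyz"]) for d in mark_of(c,n)[:2]])
for n in ["bearing","socket","grease","spray","wrench","driver","boltcup"]:
    print(n,[(d["p"],d["xyz"]) for d in mark_of("top",n)[:1]])
E
```

```text
pics
{'time_s': 0.0, 'joints': array([-5.08152943e+01,  2.05910562e+01,  6.33870288e-01, -2.07380206e-02,
       -7.01367961e+01, -1.65064291e+01]), 'qvel': array([ 0.03079398,  0.08669104,  0.0232024 ,  0.00858223, -0.03149321,
        0.06461443]), 'tau': array([-6.89216067e-04, -5.83318412e+01,  2.93411869e+01,  6.93642318e+00,
       -6.16481251e-03, -4.32860600e-05]), 'ee_pos': array([ 260.03381275, -622.37193923,  230.3667601 ]), 'orientation': array([-8.99919866e+01, -9.56482422e-02,  1.12671208e+02]), 'wrist_force': array([-0.17616577, -0.09350839,  0.52471992]), 'moment': array([-0.0066401 , -0.01191651,  0.04278005]), 'gripper_width': 85.4266696596159}
{'fx': 424.9671285959395, 'fy': 424.9671285959395, 'cx': 279.7709726512631, 'cy': 214.84171841041828, 'position': array([ 361.72703671,   13.99592652, 1256.21879112]), 'attitude': array([ 7.44131910e+00,  1.45272055e-03, -9.01089332e+01])}
top stand [(0.78, [540.5, 47.9, -2.2])]
top rim [(0.94, [542.3, 47.0, 73.2])]
top band [(0.64, [474.2, -75.8, 125.8])]
top pointer [(0.72, [680.6, 98.1, 122.8])]
{'fx': 473.4906571173178, 'fy': 473.4906571173178, 'cx': 280.1783462956503, 'cy': 209.12416044518773, 'position': array([-131.40883737,  952.42418156,  992.49431563]), 'attitude': array([  52.0039497 ,   -1.31509765, -143.83599836])}
side stand [(0.94, [544.9, 48.0, 0.8]), (0.17, [446.9, -467.2, -1.1])]
side rim [(0.71, [542.8, 45.5, 75.6]), (0.67, [315.1, 420.5, 3.2])]
side band []
side pointer [(0.63, [675.8, 101.9, 124.3])]
bearing [(0.53, [485.5, 234.1, 0.1])]
socket [(0.48, [610.6, -152.3, 3.0])]
grease [(0.69, [613.2, 402.6, 4.3])]
spray [(0.89, [617.4, -371.1, -1.0])]
wrench [(0.75, [442.6, -470.7, 4.2])]
driver [(0.57, [432.6, 504.5, -0.3])]
boltcup [(0.9, [318.6, 420.0, -0.9])]
```

View pics/top0.png

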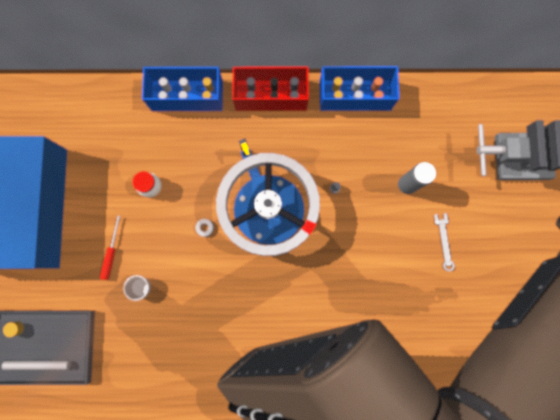

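View pics/side0.png

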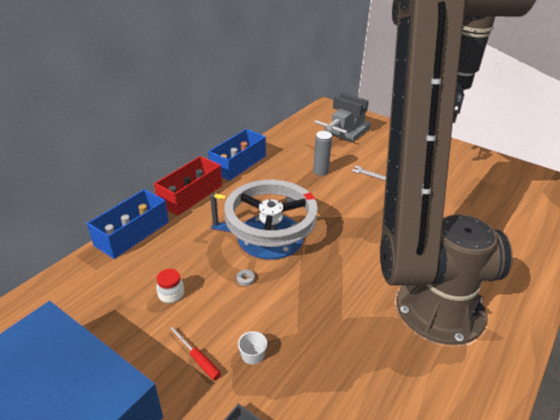

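The top picture shows the wheel centred at about (268,204), the red tape at (309,227) and the pointer at (246,150). This agrees with the network marks: axis about (542.6, 47), pointer at a world angle of about 0.37 rad, tape at about -2.08. I'll move the shut fingers to above the right side of the rim.

Call:
{"op": "drive_tool", "data": {
  "steps": [
    [19.6,0,-23.4,0,0,0,0],
    [19.6,0,-23.4,0,0,0,0],
    [19.6,0,-23.4,0,0,0,0],
    [19.6,0,-23.4,0,0,0,0],
    [19.6,0,-23.4,0,0,0,0],
    [19.6,0,-23.4,0,0,0,0],
    [19.6,0,-23.4,0,0,0,0],
    [19.6,0,-23.4,0,0,0,0],
    [19.6,0,-23.4,0,0,0,0],
    [19.6,0,-23.4,0,0,0,0],
    [19.6,0,-23.4,0,0,0,0],
    [19.6,0,-23.4,0,0,0,0],
    [19.6,0,-23.4,0,0,0,0],
    [19.6,0,-23.4,0,0,0,0],
    [19.6,0,-23.4,0,0,0,0],
    [19.6,0,-23.4,0,0,0,0],
    [19.6,0,-23.4,0,0,0,0],
    [19.6,0,-23.4,0,0,0,0],
    [19.6,0,-23.4,0,0,0,0],
    [19.6,0,-23.4,0,0,0,0]
  ]
}}

```text
time_s: 2.85
ee_pos: [541.4, -79.4, 231.6]
orientation: [-90.0, 0.0, 112.7]
wrist_force: [0.2, -0.2, -0.7]
gripper_width: -0.2
```

Call:
{"op": "drive_tool", "data": {
  "steps": [
    [0,6,0,0,-0.1175,0,0],
    [0,6,0,0,-0.1175,0,0],
    [0,6,0,0,-0.1175,0,0],
    [0,6,0,0,-0.1175,0,0],
    [0,6,0,0,-0.1175,0,0],
    [0,6,0,0,-0.1175,0,0],
    [0,6,0,0,-0.1175,0,0],
    [0,6,0,0,-0.1175,0,0],
    [0,6,0,0,-0.1175,0,0],
    [0,6,0,0,-0.1175,0,0],
    [0,0,0,0,0,0,0],
    [0,0,0,0,0,0,0]
  ]
}}

```text
time_s: 4.05
ee_pos: [541.0, -80.7, 171.5]
orientation: [-90.0, 0.0, 179.8]
wrist_force: [1.0, 0.2, 0.2]
gripper_width: -0.6
```

```bash
cat > h.py <<'E'
from plant import arm, vision, look_for, mark_of
import cv2, numpy as np
from scipy.spatial.transform import Rotation as Ro
C=np.array([542.6,47.1])
def uv2w(f,u,v,z=125.):
    R=Ro.from_euler('xyz',f["attitude"],degrees=True).as_matrix()
    d=np.stack([(u-f["cx"])/f["fx"],-(v-f["cy"])/f["fy"],-np.ones_like(u)],-1)@R.T
    p=np.array(f["position"]); return p+d*((z-p[2])/d[:,2])[:,None]
def red(f):
    im=f["frame"].astype(int)
    m=(im[...,0]>130)&(im[...,1]<70)&(im[...,2]<70)
    v,u=np.nonzero(m)
    if len(u)==0: return None
    w=uv2w(f,u.astype(float),v.astype(float))[:,:2]-C
    r=np.hypot(*w.T); k=(r>105)&(r<150)
    if k.sum()<4: return None
    w=w[k]; a=np.arctan2(w[:,1].mean(),w[:,0].mean())
    return a,np.hypot(*w.T).mean(),k.sum()
E
python3 - <<'E'
from h import *
o=arm.get_obs(); print(o["time_s"],o["ee_pos"],o["orientation"],o["wrist_force"],o["gripper_width"])
for c in ["top","side"]:
    f=vision.grab_frame(c); cv2.imwrite(f"pics/{c}1.png",f["frame"][:,:,::-1]); print(c,red(f))
    for n in ["rim","band","pointer","stand"]:
        print(c,n,[(d["p"],d["xyz"]) for d in mark_of(c,n)[:2]])
    # yellow pointer
    im=f["frame"].astype(int); m=(im[...,0]>150)&(im[...,1]>130)&(im[...,2]<90); v,u=np.nonzero(m)
    w=uv2w(f,u.astype(float),v.astype(float),127.)[:,:2]-C; r=np.hypot(*w.T); k=(r<200)&(r>130)
    if k.any(): print("yellow",k.sum(),r[k].min(),r[k].max(),np.arctan2(w[k,1].mean(),w[k,0].mean()))
E
```

```text
4.05 [540.99268121 -80.71041661 171.50747234] [-8.99945119e+01  7.11128887e-03  1.79808862e+02] [0.95279881 0.19950438 0.19369509] -0.6355008182592455
top (np.float64(-2.101706169793334), np.float64(126.46693389838555), np.int64(89))
top rim [(0.97, [542.2, 45.7, 77.3])]
top band [(0.72, [476.6, -78.8, 125.9])]
top pointer [(0.88, [678.5, 96.6, 124.8])]
top stand [(0.77, [544.6, 47.8, -2.6])]
yellow 2489 140.99192749939817 199.9948139389023 -0.7018956738079456
side (np.float64(-2.0959817673080217), np.float64(129.7757933374661), np.int64(37))
side rim [(0.68, [542.8, 47.7, 72.9])]
side band [(0.96, [470.3, -72.1, 126.5])]
side pointer [(0.68, [679.2, 99.9, 124.0])]
side stand [(0.85, [542.4, 48.6, 1.1])]
yellow 1134 141.10492370637908 199.98361029076966 -0.8932160513824258
```

View pics/top1.png

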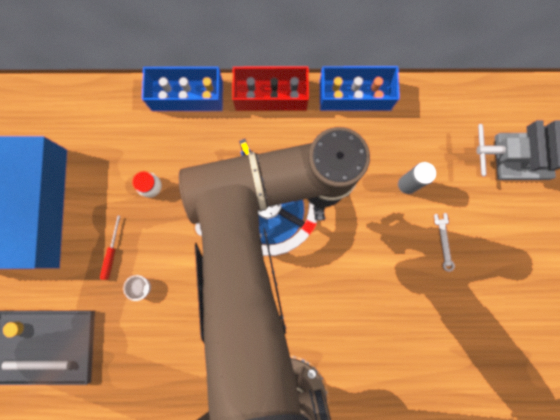

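View pics/side1.png

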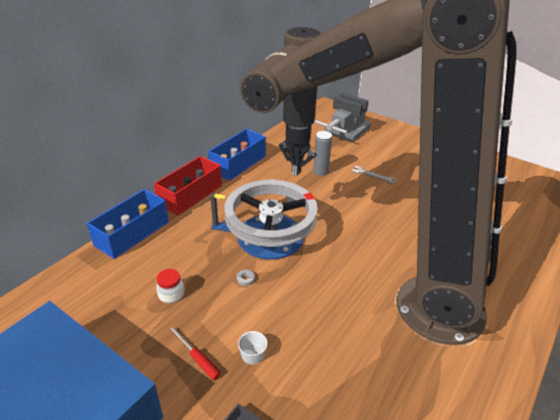

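```bash
cat > y.py <<'E'
from h import *
for c in ["top","side"]:
    f={**vision.grab_frame(c)}
    im=cv2.cvtColor(f["frame"],cv2.COLOR_RGB2HSV)
    m=(im[...,0]>24)&(im[...,0]<34)&(im[...,1]>190)&(im[...,2]>120); v,u=np.nonzero(m)
    w=uv2w(f,u.astype(float),v.astype(float),127.)[:,:2]-C; r=np.hypot(*w.T); k=(r<200)&(r>130)
    print(c,k.sum()); 
    if k.any(): print(r[k].min(),r[k].max(),np.arctan2(w[k,1],w[k,0]).min(),np.arctan2(w[k,1],w[k,0]).max(),np.arctan2(w[k,1].mean(),w[k,0].mean()), u[k].mean(),v[k].mean())
E
python3 y.py
```

```text
top 49
148.08372329442585 177.39798374071754 0.3429124737010913 0.430382448336589 0.38771882854900314 244.73469387755102 147.6530612244898
side 0
```

The side view shows the whole wheel clear of the arm: pointer at (220,197), tape at (308,196), finger at (296,170). Next I'll descend and find the contact height.

Call:
{"op": "drive_tool", "data": {
  "steps": [
    [0,15,0,0,0,0,0],
    [0,15,0,0,0,0,0],
    [0,10,0,0,0,0,0],
    [0,3,0,0,0,0,0],
    [0,0,0,0,0,0,0],
    [0,0,0,0,0,0,0]
  ]
}}

```text
time_s: 5.25
ee_pos: [541.3, -80.7, 128.8]
orientation: [-90.0, 0.0, -180.0]
wrist_force: [-1.1, -0.6, 0.2]
gripper_width: -0.1
```

Call:
{"op": "drive_tool", "data": {
  "steps": [
    [0,1.5,0,0,0,0,0],
    [0,0,0,0,0,0,0]
  ]
}}

```text
time_s: 5.45
ee_pos: [541.1, -80.6, 127.1]
orientation: [-90.0, 0.0, -180.0]
wrist_force: [1.1, 1.1, -0.5]
gripper_width: -0.1
```

Call:
{"op": "drive_tool", "data": {
  "steps": [
    [0,1,0,0,0,0,0],
    [0,0,0,0,0,0,0]
  ]
}}

```text
time_s: 5.65
ee_pos: [540.9, -80.7, 125.8]
orientation: [-90.0, 0.0, 180.0]
wrist_force: [0.2, -0.4, -0.2]
gripper_width: -0.2
```

Call:
{"op": "drive_tool", "data": {
  "steps": [
    [0,1,0,0,0,0,0],
    [0,0,0,0,0,0,0]
  ]
}}

```text
time_s: 5.85
ee_pos: [541.4, -80.7, 125.1]
orientation: [-90.0, 0.1, -180.0]
wrist_force: [0.1, 0.1, 1.9]
gripper_width: 0.1
```

Call:
{"op": "drive_tool", "data": {
  "steps": [
    [0,0.7,0,0,0,0,0],
    [0,0,0,0,0,0,0]
  ]
}}

```text
time_s: 6.05
ee_pos: [541.9, -80.7, 125.1]
orientation: [-90.0, 0.1, -180.0]
wrist_force: [-0.2, -0.5, 6.5]
gripper_width: -0.0
```

Run:
```python
import numpy as np
a=np.cumsum([-1.58,.04,.08,.12,.15,.15,.15,.15,.15,.15]); p=127.5*np.c_[np.cos(a),np.sin(a)]
print(np.round(-np.diff(p,axis=0),1).tolist())
```

```text
[[-5.1, -0.1], [-10.2, -0.7], [-15.1, -2.6], [-18.2, -5.8], [-17.2, -8.4], [-15.7, -10.9], [-13.9, -13.1], [-11.8, -15.0], [-9.4, -16.6]]
```

Call:
{"op": "drive_tool", "data": {
  "steps": [
    [-5.1,0.6,-0.1,0,0,0,0],
    [-10.2,0.2,-0.7,0,0,0,0],
    [-15.1,0,-2.6,0,0,0,0],
    [-18.2,0,-5.8,0,0,0,0],
    [-17.2,0,-8.4,0,0,0,0],
    [-15.7,-6,-10.9,0,0,0,0],
    [-13.9,-12,-13.1,0,0,0,0],
    [-11,-20,-11,0,0,0,0],
    [0,-20,0,0,0,0,0],
    [0,-10,0,0,0,0,0]
  ]
}}

```text
time_s: 7.05
ee_pos: [648.0, -27.7, 192.6]
orientation: [-90.0, 0.1, -180.0]
wrist_force: [0.0, -0.6, -0.7]
gripper_width: -0.3
```

```bash
cat > m.py <<'E'
from h import *
import sys
for i in range(int(sys.argv[1])):
    t=arm.get_obs()["time_s"]
    f=vision.grab_frame("side"); r=red(f)
    print(round(t,3), None if r is None else (round(r[0],3),round(r[1],1),r[2]))
cv2.imwrite(f"pics/{sys.argv[2]}.png",f["frame"][:,:,::-1])
o=arm.get_obs(); print(o["time_s"],o["ee_pos"],o["wrist_force"])
E
python3 m.py 10 s2
```

```text
7.05 (np.float64(-0.846), np.float64(129.0), np.int64(26))
7.1 (np.float64(-0.77), np.float64(128.7), np.int64(28))
7.15 (np.float64(-0.712), np.float64(128.4), np.int64(31))
7.2 (np.float64(-0.646), np.float64(128.1), np.int64(32))
7.25 (np.float64(-0.582), np.float64(127.8), np.int64(31))
7.3 (np.float64(-0.509), np.float64(127.7), np.int64(33))
7.35 (np.float64(-0.442), np.float64(128.1), np.int64(32))
7.4 (np.float64(-0.381), np.float64(127.8), np.int64(33))
7.45 (np.float64(-0.313), np.float64(127.4), np.int64(32))
7.5 (np.float64(-0.237), np.float64(126.2), np.int64(35))
7.55 [646.98771902 -28.1965903  190.65411071] [-0.171856    0.47008926 -0.23773124]
```

Speed is about 1.3 rad/s with the hand 65 mm clear. I'll move it further off while the tape passes the pointer.

Call:
{"op": "drive_tool", "data": {
  "steps": [
    [0,-15,0,0,0,0,0],
    [10,-15,5,0,0,0,0],
    [20,-10,10,0,0,0,0],
    [25,0,12.5,0,0,0,0],
    [25,0,12.5,0,0,0,0],
    [16,0,8,0,0,0,0],
    [10,0,5,0,0,0,0],
    [0,0,0,0,0,0,0]
  ]
}}

```text
time_s: 8.35
ee_pos: [540.3, -81.7, 232.3]
orientation: [-90.0, 0.1, 180.0]
wrist_force: [-0.1, 0.5, -0.1]
gripper_width: 0.0
```

```bash
python3 m.py 6 s3
python3 - <<'E'
from h import *
f=vision.grab_frame("side")
im=cv2.cvtColor(f["frame"],cv2.COLOR_RGB2HSV)
print(f["frame"][190:204,212:230].tolist()[6])
m=(im[...,0]>20)&(im[...,0]<36)&(im[...,1]>150)&(im[...,2]>110); v,u=np.nonzero(m)
k=(abs(u-220)<20)&(abs(v-197)<15); w=uv2w(f,u[k].astype(float),v[k].astype(float),127.)[:,:2]-C
print(k.sum(),np.c_[u[k],v[k],np.hypot(*w.T),np.arctan2(w[:,1],w[:,0])].round(2).tolist())
E
```

```text
8.35 (np.float64(0.814), np.float64(126.2), np.int64(50))
8.4 (np.float64(0.878), np.float64(126.5), np.int64(50))
8.45 (np.float64(0.94), np.float64(126.7), np.int64(51))
8.5 (np.float64(0.998), np.float64(127.0), np.int64(56))
8.55 (np.float64(1.056), np.float64(127.9), np.int64(57))
8.6 (np.float64(1.114), np.float64(127.4), np.int64(57))
8.65 [541.80393349 -80.79926787 231.00072714] [-0.27105121  0.09645543 -1.17926862]
[[84, 85, 90], [105, 97, 89], [190, 161, 80], [250, 219, 75], [251, 228, 81], [252, 235, 86], [253, 237, 90], [253, 242, 95], [253, 246, 95], [251, 240, 89], [253, 238, 91], [252, 234, 91], [246, 222, 83], [221, 170, 77], [196, 134, 83], [197, 143, 110], [195, 170, 156], [196, 191, 189]]
40 [[215.0, 194.0, 178.01, 0.35], [216.0, 194.0, 175.1, 0.34], [217.0, 194.0, 172.19, 0.34], [218.0, 194.0, 169.28, 0.33], [219.0, 194.0, 166.38, 0.33], [215.0, 195.0, 176.1, 0.38], [216.0, 195.0, 173.17, 0.37], [217.0, 195.0, 170.24, 0.37], [218.0, 195.0, 167.32, 0.36], [219.0, 195.0, 164.4, 0.36], [220.0, 195.0, 161.48, 0.35], [221.0, 195.0, 158.57, 0.34], [222.0, 195.0, 155.67, 0.34], [215.0, 196.0, 174.33, 0.41], [216.0, 196.0, 171.39, 0.4], [217.0, 196.0, 168.44, 0.4], [218.0, 196.0, 165.5, 0.39], [219.0, 196.0, 162.56, 0.39], [220.0, 196.0, 159.63, 0.38], [221.0, 196.0, 156.7, 0.38], [222.0, 196.0, 153.78, 0.37], [223.0, 196.0, 150.85, 0.36], [224.0, 196.0, 147.94, 0.36], [215.0, 197.0, 172.71, 0.43], [216.0, 197.0, 169.75, 0.43], [217.0, 197.0, 166.8, 0.43], [218.0, 197.0, 163.84, 0.42], [219.0, 197.0, 160.89, 0.42], [220.0, 197.0, 157.94, 0.41], [221.0, 197.0, 154.99, 0.41], [222.0, 197.0, 152.05, 0.4], [223.0, 197.0, 149.11, 0.4], [224.0, 197.0, 146.17, 0.39], [218.0, 198.0, 162.33, 0.45], [219.0, 198.0, 159.37, 0.45], [220.0, 198.0, 156.4, 0.44], [221.0, 198.0, 153.44, 0.44], [222.0, 198.0, 150.49, 0.43], [223.0, 198.0, 147.53, 0.43], [224.0, 198.0, 144.58, 0.42]]
```

Call:
{"op": "drive_tool", "data": {
  "steps": [
    [0,25,0,0,0,0,0],
    [0,25,0,0,0,0,0],
    [0,20,0,0,0,0,0],
    [0,15,0,0,0,0,0],
    [0,10,0,0,0,0,0],
    [0,4,0,0,0,0,0],
    [0,2,0,0,0,0,0],
    [0,0,0,0,0,0,0]
  ]
}}

```text
time_s: 9.5
ee_pos: [541.6, -81.0, 130.6]
orientation: [-90.0, 0.0, -180.0]
wrist_force: [-0.1, -0.4, -0.5]
gripper_width: -0.1
```

```bash
python3 m.py 6 s4
```

```text
9.5 (np.float64(2.094), np.float64(130.7), np.int64(93))
9.55 (np.float64(2.143), np.float64(130.9), np.int64(93))
9.6 (np.float64(2.196), np.float64(131.6), np.int64(95))
9.65 (np.float64(2.246), np.float64(132.1), np.int64(95))
9.7 (np.float64(2.295), np.float64(131.7), np.int64(95))
9.75 (np.float64(2.338), np.float64(131.6), np.int64(97))
9.8 [541.52858386 -81.0554021  130.77612076] [-0.06560913 -0.82494078  0.69219694]
```

Call:
{"op": "drive_tool", "data": {
  "steps": [
    [0,2,0,0,0,0,0],
    [0,1,0,0,0,0,0],
    [0,0,0,0,0,0,0],
    [0,0,0,0,0,0,0],
    [0,0,0,0,0,0,0],
    [0,0,0,0,0,0,0],
    [0,0,0,0,0,0,0],
    [0,0,0,0,0,0,0],
    [0,0,0,0,0,0,0],
    [0,0,0,0,0,0,0],
    [0,0,0,0,0,0,0],
    [0,0,0,0,0,0,0],
    [0,0,0,0,0,0,0],
    [0,0,0,0,0,0,0],
    [0,0,0,0,0,0,0],
    [0,0,0,0,0,0,0],
    [0,0,0,0,0,0,0],
    [0,0,0,0,0,0,0],
    [0,0,0,0,0,0,0],
    [0,0,0,0,0,0,0]
  ]
}}

```text
time_s: 11.8
ee_pos: [541.3, -81.0, 127.3]
orientation: [-90.0, -0.0, -180.0]
wrist_force: [0.9, 0.5, 0.4]
gripper_width: 0.0
```

```bash
python3 m.py 3 s5
```

```text
11.8 (np.float64(-2.147), np.float64(129.9), np.int64(36))
11.85 (np.float64(-2.104), np.float64(129.9), np.int64(35))
11.9 (np.float64(-2.073), np.float64(129.5), np.int64(34))
11.95 [541.30867222 -81.08030954 127.29571927] [ 0.90148572 -0.24898574  0.13448889]
```

Call:
{"op": "drive_tool", "data": {
  "steps": [
    [0,0,0,0,0,0,0],
    [0,0,0,0,0,0,0],
    [0,0,0,0,0,0,0],
    [0,0,0,0,0,0,0],
    [0,0,0,0,0,0,0],
    [0,0,0,0,0,0,0],
    [0,0,0,0,0,0,0],
    [0,0,0,0,0,0,0],
    [0,0,0,0,0,0,0],
    [0,0,0,0,0,0,0],
    [0,0,0,0,0,0,0],
    [0,0,0,0,0,0,0],
    [0,0,0,0,0,0,0],
    [0,0,0,0,0,0,0],
    [0,0,0,0,0,0,0],
    [0,0,0,0,0,0,0]
  ]
}}

```text
time_s: 13.55
ee_pos: [541.3, -81.1, 127.3]
orientation: [-90.0, -0.0, 180.0]
wrist_force: [0.5, -1.0, -0.1]
gripper_width: 0.5
```

```bash
python3 m.py 3 s6
```

```text
13.55 (np.float64(-0.963), np.float64(129.0), np.int64(26))
13.6 (np.float64(-0.929), np.float64(129.0), np.int64(26))
13.65 (np.float64(-0.896), np.float64(128.8), np.int64(26))
13.7 [541.32808361 -81.0565716  127.32179774] [ 0.19893377  0.03344342 -0.44786366]
```

Call:
{"op": "drive_tool", "data": {
  "steps": [
    [0,0,0,0,0,0,0],
    [0,0,0,0,0,0,0],
    [0,0,0,0,0,0,0],
    [0,0,0,0,0,0,0],
    [0,0,0,0,0,0,0],
    [0,0,0,0,0,0,0],
    [0,0,0,0,0,0,0],
    [0,0,0,0,0,0,0],
    [0,0,0,0,0,0,0],
    [0,0,0,0,0,0,0],
    [0,0,0,0,0,0,0],
    [0,0,0,0,0,0,0],
    [0,0,0,0,0,0,0],
    [0,0,0,0,0,0,0],
    [0,0,0,0,0,0,0]
  ]
}}

```text
time_s: 15.2
ee_pos: [541.3, -81.1, 127.3]
orientation: [-90.0, -0.0, 180.0]
wrist_force: [0.3, -0.4, 0.1]
gripper_width: 0.1
```

```bash
python3 m.py 2 s7
python3 - <<'E'
from h import *
print(arm.get_obs()["time_s"]); f=vision.grab_frame("top"); print(red(f), arm.get_obs()["time_s"]); print(mark_of("top","band")[:1],mark_of("top","pointer")[:1]); print(arm.get_obs()["time_s"])
cv2.imwrite("pics/t7.png",f["frame"][:,:,::-1])
E
```

```text
15.2 (np.float64(-0.071), np.float64(126.2), np.int64(34))
15.25 (np.float64(-0.044), np.float64(126.4), np.int64(33))
15.3 [541.2919276  -81.0790848  127.28083833] [ 0.18904874  0.39409293 -0.01875153]
15.3
(np.float64(-0.007771948310306972), np.float64(130.91225710330525), np.int64(47)) 15.35
[{'xyz': [689.2, 40.1, 122.6], 'p': 0.76}] [{'xyz': [678.5, 100.0, 123.9], 'p': 0.88}]
15.45
```

Call:
{"op": "drive_tool", "data": {
  "steps": [
    [0,0,0,0,0,0,0],
    [0,0,0,0,0,0,0],
    [0,0,0,0,0,0,0],
    [0,0,0,0,0,0,0],
    [0,0,0,0,0,0,0],
    [0,3,0,0,0,0,0],
    [0,1.2,0,0,0,0,0],
    [0,0,0,0,0,0,0],
    [0,0,0,0,0,0,0]
  ]
}}

```text
time_s: 16.35
ee_pos: [543.4, -81.1, 125.0]
orientation: [-90.0, 0.3, -179.9]
wrist_force: [0.7, 0.6, 11.0]
gripper_width: -0.3
```

```bash
python3 m.py 3 s8;  python3 - <<'E'
from h import *
f=vision.grab_frame("top"); print(red(f)); print(mark_of("top","band")[:1],mark_of("top","pointer")[:1])
cv2.imwrite("pics/t8.png",cv2.resize(f["frame"][100:260,180:380,::-1],(800,640)[:2],interpolation=cv2.INTER_CUBIC)[:600])
f=vision.grab_frame("side"); print(mark_of("side","band")[:1],mark_of("side","pointer")[:1])
cv2.imwrite("pics/s8z.png",cv2.resize(f["frame"][160:270,190:340,::-1],(800,587),interpolation=cv2.INTER_CUBIC))
E
python3 m.py 2 s9
```

```text
16.35 (np.float64(0.335), np.float64(127.6), np.int64(39))
16.4 (np.float64(0.335), np.float64(126.9), np.int64(42))
16.45 (np.float64(0.332), np.float64(127.3), np.int64(39))
16.5 [543.34341995 -81.08179456 125.05368014] [ 0.85027934 -0.32886385 11.73275133]
(np.float64(0.3398595659896447), np.float64(135.14504067508906), np.int64(30))
[{'xyz': [679.9, 89.0, 122.6], 'p': 0.77}] [{'xyz': [679.7, 100.1, 125.4], 'p': 0.6}]
[{'xyz': [673.7, 91.6, 126.2], 'p': 0.85}] [{'xyz': [678.0, 103.4, 124.9], 'p': 0.69}]
16.8 (np.float64(0.333), np.float64(127.8), np.int64(39))
16.85 (np.float64(0.336), np.float64(127.2), np.int64(41))
16.9 [543.35979201 -81.10351058 125.06462493] [ 0.38252487  0.29026834 10.81387266]
```

View pics/t8.png

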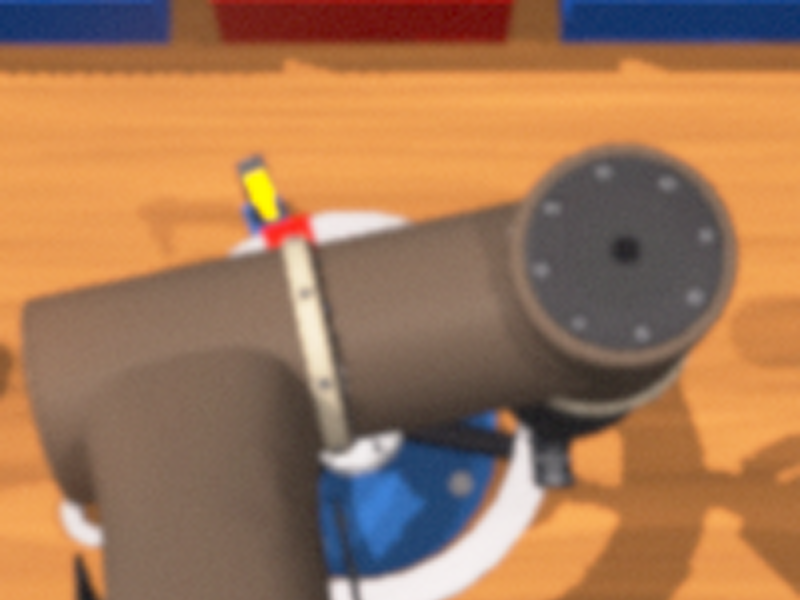

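View pics/s8z.png

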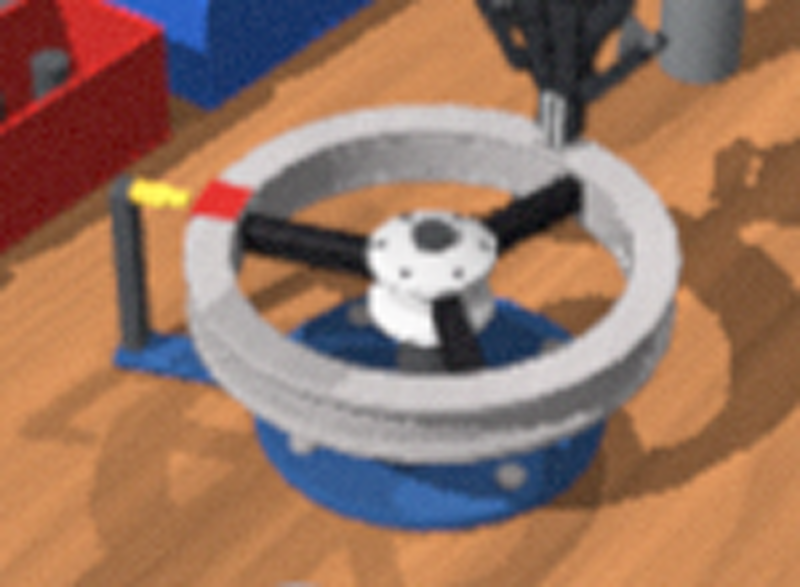

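The wheel is at rest. In the enlarged side view the yellow tip at (185,198) points into the red tape at (220,200). The finger is holding the rim at about 11 N, so I'm handing in.

```bash
python3 -c "
from plant import arm
print(arm.hand_in())"
```

```text
the job is handed in; nothing more can be done
None
```

I flicked the wheel anticlockwise with the shut fingertips, braked it on the tape's second time round, and it stopped with the pointer on the red tape. I have handed the job in.

- **Flick:** I dragged a fingertip along the rim's top face, which gave about 1.3 rad/s. The hand was then well clear, 65 mm or more above the rim, when the tape first passed the pointer.
- **Brake:** On the next time round I pressed a fingertip on the right side of the rim at about 0.5 rad/s, and the wheel stopped almost at once. I did not touch it on after that.
- **Where it stopped:** The tape's middle is at about 0.335 rad and the pointer at about 0.37–0.38 rad. The tape is therefore about 0.04 rad (5–6 mm) short of centre, but the pointer still points within the tape's 36 mm.
- **Last checks:** Six pictures over 0.5 s gave the same angle, so the wheel is at rest. The finger was holding the rim at about 11 N and the clock read about 17 s. The network marks put the tape's middle 11–12 mm from the pointer, which is further off than my own pixel measurement but still on the tape, and both pictures show the pointer at the tape.
- **Loose things:** I did not measure the loose things again at the end, but the arm passed well above them or clear to the side.

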